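Weigh a macaron carrier, raise its handle and pack it

TASK

Stand the little handled tin of macarons in the middle of the scale's pan, with its handle still folded down, and let go so that it can be weighed. Then swing its handle up until it clicks home upright, and set the tin down flat in the empty compartment of the wooden crate with the handle still up. Keep the tin level, do not drop it, and leave everything else on the table where it is.

Things in the scene. Friction and masses are not known exactly. Their poses are not given: they have to be found in the camera images.
- carrier: Open aluminium tin of pink macarons: 68 mm wide (x), 160 mm long (y), 50 mm high, about 0.8 kg. Origin: centre of its underside, z up. A steel bail handle is hinged at both short ends (hubs reach 94 mm from the centre along y), hinge line along y, 42 mm above the underside. Folded, the handle sticks out level beyond the long side at +x; the tin's body can be gripped across its width.
- grip (a point): Centre of the handle's grip, a freely turning wooden sleeve 18 mm in diameter, 80 mm long, along the carrier's y, 80 mm from the hinge line. Folded: 80 mm out to the carrier's +x, 42 mm above its underside. Upright: straight above its centre, 122 mm above its underside. The rest of the bail is 8 mm round bar. Its x axis points from the hinge line to the sleeve.
- bail (a joint): Angle of the handle about its hinge line: 0 folded level to the carrier's +x, 1.571 upright against its stop. Stiff to turn; a spring plunger resists from about 0.75, is passed at about 1.3 and then drives the handle onto its stop and holds it there.
- pan (a point): Centre of the scale's square steel pan, 190 x 190 mm, at its top face (45 mm above the table), z up. A flat white bench scale with a small display on its -x side, where the base reaches 140 mm from the pan's centre and is 30 mm high; fixed to the table.
- bay (a point): Centre of the floor (6 mm above the table) of the crate's empty compartment: 98 mm wide (x), 223 mm long (y), plywood walls 6 mm thick, rising 80 mm above the table. The tin fits with its long side along y, either way round. The other compartment, centred 104 mm away at +x, holds a cardboard box that rises to 91 mm. Fixed to the table.
- jar: Bystander: jar with a metal lid, 68 mm in diameter, 100 mm high; origin under its centre.
- bowl: Bystander: white bowl, 120 mm in diameter, 60 mm high; origin under its centre.
- palette_knife: Bystander: palette knife with a black handle, 240 mm long, lying flat; origin under its middle, its x along it.
- nozzle_a: Bystander: steel piping nozzle, a cone 32 mm wide and 45 mm high; origin under its centre.
- nozzle_b: Bystander: larger steel piping nozzle, a cone 36 mm wide and 50 mm high; origin under its centre.
- pastry_box: Bystander: cardboard box filling the crate's other compartment, 78 x 170 mm, 85 mm high; origin under its centre.
Not all that is in view belongs to the job. Leave any purple look-alike of the carrier alone.

How it is judged:
By the outcome, as a careful person would: the job done as asked, in the order asked, and still so for the second after the job is handed in, with the robot touching nothing.
It also fails if it takes over 72 s, if anything falls off the work surface, if the arm or the gripper's body presses on something with over 40 N, if the wrist force passes 120 N, or if a joint passes its speed limit or range.

ROBOT

A 6-joint arm with a two-finger parallel gripper is mounted at the origin on the work surface. World frame = base frame: x ahead of the robot, y to its left, z up, the work surface at z = 0. Lengths are in m, angles in rad, forces in N, time in s.
With the tool pointing down it reaches from about 0.25 to 0.775 m from the base axis. Payload 4 kg.
Tool frame: the origin (TCP) lies on the centre line of the jaws, within the pads' length; the fingertips stand 14 mm ahead of it and the grasp point (between the pads) lies 5 mm behind it (robot.tcp_to_tips is the distance from the TCP to the fingertips, in m); z points along the fingers, y is the line along which they close (so a half turn about z gives the same grasp; the last joint's range is limited). The gripper opens to 94 mm and grips with 3 to 60 N. Pads are 16 mm wide; open, the fingers measure 119 mm over their backs; the gripper's body (75 mm by 177 mm) begins 78 mm behind the grasp point.
Start: joints at [-1.217, 0.087, 1.371, -0, 1.684, -0.103], TCP at [0.243, -0.494, 0.22] pointing down, gripper open.
Joint ranges: [-3.1, 3.1], [-0.76, 2.03], [0.27, 2.55], [-1.08, 4.22], [0.17, 2.65], [-2.57, 2.57]. Speed limits (rad/s): [2.79, 2.79, 3.14, 3.14, 3.14, 3.14].

INTERFACE

Orientations are given as [roll, pitch, yaw] about the fixed x, y, z axes, in that order (R = Rz(yaw) Ry(pitch) Rx(roll)).
In Python, from bench import robot gives the robot as it stands.
- The arm moves only by the tool carry_out, never from a script. Its argument "increments" is a list of rows, each a list of 3 entries, a list of its own where there are three numbers: the closure in counts, from 0 (fully open) to 255 (shut), then the shift along the tool's x, y, z in mm, then the turn about the tool's z in degrees. In form: [[fingers, [dx, dy, dz], twist], ...]. A call has 1 to 8 rows; each row shifts and turns the commanded pose from where the row before left it, along the tool's axes as they then stand; what a row does not reach is not made up. A row lasts 1/10 s, in which the tool goes at most 50 mm and 8.59 degrees, less where a joint would pass 70% of its speed; a pose out of reach is approached as far as the arm can. A call with a gripper value outside its range is refused whole. The fingers move at their own pace and stop on an object; the grip force is fixed at half the most. Time passes only in rows, so rows that do not move let the fingers close. It gives the time, the measured TCP pose, the force, the opening and the grip force at its end, in the units of the state.
- robot.get_obs(): the state, without advancing time (a new reading comes with each control period).
- robot.snapshot(name): name is "side" or "top"; returns the picture (480x640x3 uint8, blue, green, red); there is no depth.
- robot.get_calibration(name): a dict with "vfov" (degrees; the focal length in pixels is half the picture's height over the tangent of half this angle, whatever the lens; pixels are square), "cx", "cy" (the principal point, pixels), "k1" (the pictures are not rectified: a ray, as slopes to the right and down, at radius r is drawn at 1 + k1 r^2 times it, then the intrinsics apply), "T" (4x4, takes a point from camera to world coordinates). Camera axes: x right, y down, z forward; pixel columns grow to the right and rows downward; lengths in m; the calibration is good to about 2 mm. A picture is of the moment at which its call begins. get_calibration takes no time and is no camera call.
- robot.close_job(): hands the job in; it is judged then, once.
The state is a dict: "time": time; "joint_positions": joint angles; "qvel": joint speeds; "joint_torque": joint torques, N m; "tool_pos": TCP position; "ee_rot": TCP orientation; "wrist_force": force on the tool from outside, world axes, zero at the start; "wrist_torque": the same for the moment, N m; "width": finger opening in m; "finger_force": force on a finger pad.
Only numpy, scipy, OpenCV 4.12 (cv2) and the standard library are available. Lean on these libraries where they do the work, as an engineer would, in place of code of your own. Each camera call takes 0.05 s, during which the arm holds its last target. There are 200 camera calls.

## Working session

There is one attempt and no reset: what is moved stays moved. The work goes in short steps, Python scripts to look and compute and a tool call to move; the robot and the scene stay as the last step left them, time stands still between calls to the robot, and variables do not carry over. Pictures are saved under pics/ and viewed, at most 10 in all, crops included, and the job is handed in when it is done.

Besides the shell and the picture viewer there is one more tool, called as name([rows], argument=value, ...), one row to a line, values as JSON. carry_out: Moves the arm, as the interface text tells. Its arguments: {"type":"object","properties":{"increments":{"type":"array","items":{"type":"array"}}},"required":["increments"]}

```bash
mkdir -p pics
python3 - <<'E'
from bench import robot
import cv2,numpy as np
for n in("top","side"):
    cv2.imwrite(f"pics/{n}0.png",robot.snapshot(n)); c=robot.get_calibration(n); print(n,c["vfov"],c["cx"],c["cy"],c["k1"],np.round(c["T"],4).tolist())
print(robot.get_obs())
E
ls
```

```text
top 44.225446446545476 320.3554809102782 241.45015766534974 -0.12284130910862073 [[0.0141, -0.9974, 0.0706, 0.4137], [-0.9999, -0.0138, 0.0053, -0.0329], [-0.0043, -0.0707, -0.9975, 1.5131], [0.0, 0.0, 0.0, 1.0]]
side 44.33929454036134 323.1156687686071 247.97252815132987 -0.17408156381887194 [[0.9975, -0.054, 0.0451, 0.4418], [-0.0702, -0.7257, 0.6844, -0.8856], [-0.0042, -0.6859, -0.7277, 1.0054], [0.0, 0.0, 0.0, 1.0]]
{'time': 0.1, 'joint_positions': array([-1.21704231e+00,  8.78815116e-02,  1.37208667e+00, -2.92608810e-06,
        1.68358892e+00, -1.03079634e-01]), 'qvel': array([ 6.85286629e-04, -2.20197713e-03, -3.73513781e-03,  1.04453768e-03,
        1.10631769e-03, -7.94681626e-05]), 'joint_torque': array([ 2.43407565e-03, -3.41255128e+01, -3.03299546e+01,  7.18633784e-02,
        3.04032303e-02, -1.09226410e-04]), 'tool_pos': array([ 0.24245472, -0.49316359,  0.21842931]), 'ee_rot': array([-3.13963833e+00, -1.99243986e-04,  4.56833131e-01]), 'wrist_force': array([ 0.3017668 , -0.18231676,  0.29825827]), 'wrist_torque': array([-0.0328203 , -0.01379588, -0.02215595]), 'finger_force': 0.0, 'width': 0.09398456910249495}
pics
```

View pics/top0.png

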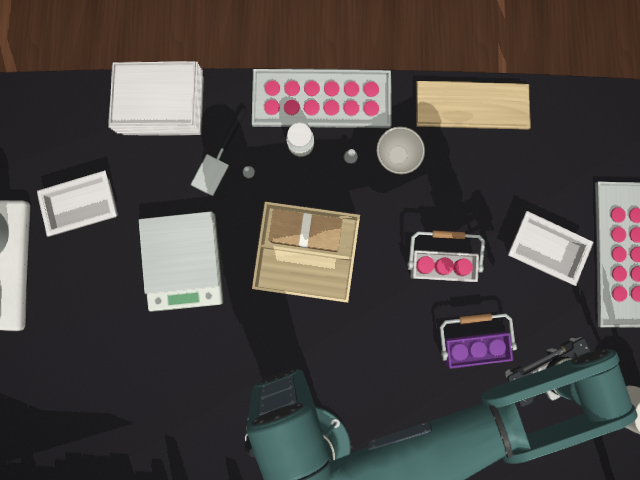

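View pics/side0.png

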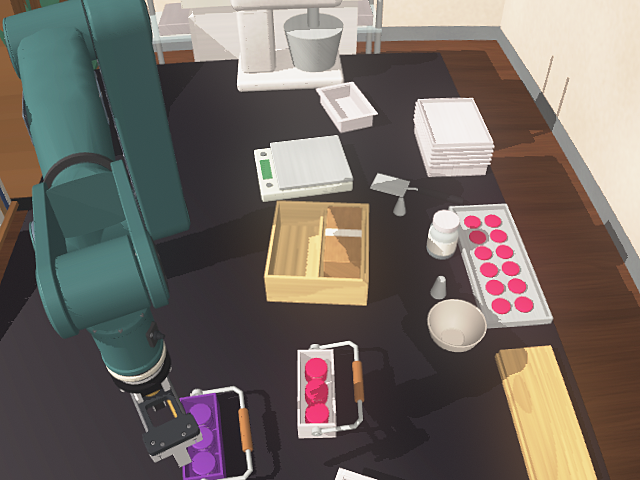

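Candidates: a pink-macaron tin with a bail, top (445,265) / side (316,392); its purple look-alike, top (478,348); pink trays without a handle, top (321,97) and (620,255); and empty white trays, top (551,247) and (77,203). I choose the tin at (445,265) and will check it in a close crop.

Run:
```python
import cv2,numpy as np
t=cv2.imread("pics/top0.png");s=cv2.imread("pics/side0.png")
def cr(i,x,y,w,h,k): return cv2.resize(i[y:y+h,x:x+w],None,fx=k,fy=k,interpolation=cv2.INTER_CUBIC)
a=cr(t,400,220,100,75,4); b=cr(s,280,335,100,110,300/110)
c=cr(t,245,195,125,112,300/112); d=cr(t,130,205,100,110,300/110)
b=cv2.resize(b,(400,300)); c=cv2.resize(c,(400,300)); d=cv2.resize(d,(400,300))
b=cv2.resize(s[335:445,280:380],(400,300)) 
cv2.imwrite("pics/comp.png",np.vstack([np.hstack([a,b]),np.hstack([c,d])]))
```

```text
(no output)
```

View pics/comp.png

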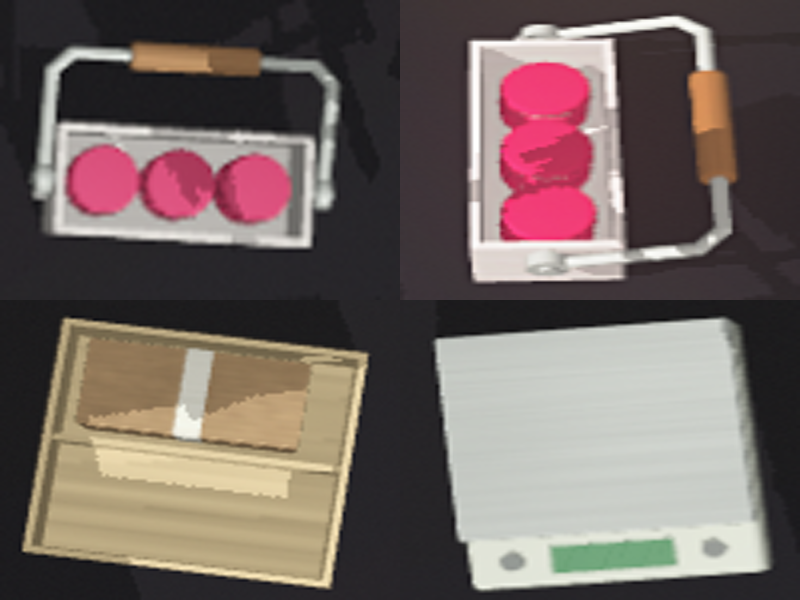

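The crop shows the pink tin with its bail folded towards world +x (image up), rim corners at top px about (414,250)–(478,254)–(477,281)–(411,278). The crate (empty bay on the near side) and the pan corners are also clear.

```bash
cat > h.py <<'E'
from bench import robot
import cv2,numpy as np
from scipy.optimize import least_squares
def proj(n,P):
    c=robot.get_calibration(n);T=np.array(c["T"]);p=(np.atleast_2d(P)-T[:3,3])@T[:3,:3]
    s=p[:,:2]/p[:,2:];s=s*(1+c["k1"]*(s**2).sum(1,keepdims=True))
    return s*240/np.tan(np.radians(c["vfov"])/2)+[c["cx"],c["cy"]]
def place(q,L):
    c,s=np.cos(q[2]),np.sin(q[2]);L=np.array(L,float)
    return np.c_[q[0]+c*L[:,0]-s*L[:,1],q[1]+s*L[:,0]+c*L[:,1],L[:,2]]
def fit(obs,q0): # obs: [(cam,L,px)]
    f=lambda q:np.concatenate([(proj(n,place(q,L))-px).ravel() for n,L,px in obs])
    r=least_squares(f,q0,loss="soft_l1");return r.x,np.round(f(r.x),1)
def ray(n,px,z):
    return least_squares(lambda q:(proj(n,[[q[0],q[1],z]])-px).ravel(),[.5,0]).x
E
python3 - <<'E'
from h import *
A=lambda u:np.array(u)/4+[400,220]
B=lambda u:np.array(u)*[.25,110/300]+[280,335]
C=lambda u:np.array(u)*[125/400,112/300]+[245,195]
D=lambda u:np.array(u)*[.25,110/300]+[130,205]
rim=[[.034,.08,.05],[.034,-.08,.05],[-.034,-.08,.05],[-.034,.08,.05]]
sl=[[.08,.04,.042],[.08,-.04,.042]]
ta=("top",rim+sl,A([[57,122],[313,135],[308,246],[46,233],[132,57],[260,62]]))
tb=("side",rim+sl,B([[212,38],[225,240],[72,243],[70,40],[308,72],[320,180]]))
for o in([ta],[tb],[ta,tb]): print(*fit(o,[.45,-.3,0]))
w,l=.107,.1175
print("crate",*fit([("top",[[w,l,.08],[w,-l,.08],[-w,-l,.08],[-w,l,.08]],C([[65,20],[368,53],[330,287],[24,250]]))],[.5,0,0]))
print("pan",*fit([("top",[[.095,.095,.045],[.095,-.095,.045],[-.095,-.095,.045],[-.095,.095,.045]],D([[36,38],[325,20],[357,218],[60,242]]))],[.5,.3,0]))
E
```

```text
[ 0.45987414 -0.33891461 -0.05222641] [ 0.8 -0.   0.2  0.9  0.1  0.4  2.  -0.4 -1.7 -0.8 -2.2  0. ]
[ 0.46341919 -0.33008728 -0.03051649] [-0.9 -1.7  0.3 -0.4  0.  -0.1 -0.6 -1.2  0.3  4.8  0.6  2.6]
[ 0.4621499  -0.33365961 -0.03893437] [-1.5 -0.5 -2.1 -0.5 -1.8 -1.   0.  -0.9 -4.2 -1.6 -4.7 -1.1 -1.  -0.
 -0.6  1.7 -1.   1.7 -0.8  0.2  0.   6.7 -0.   4.8]
crate [ 0.48968536  0.00820919 -0.12413782] [-0.3 -0.6  0.2  0.2  0.3  0.  -0.2  0.3]
pan [0.48574437 0.33087266 0.12402959] [-0.8  0.1  0.8 -1.8  0.1  0.9 -0.1  0.1]
```

```bash
cat >> h.py <<'E'
def plan(p,yaw,n,g=0):
    o=robot.get_obs();P=o["tool_pos"];y0=o["ee_rot"][2];d=np.array(p)-P;dy=(yaw-y0+np.pi)%(2*np.pi)-np.pi
    t=round(-np.degrees(dy)/n,2);rows=[]
    for i in range(n):
        y=y0-np.radians(t)*i;c,s=np.cos(y),np.sin(y);w=d/n
        rows.append([g,[round(c*w[0]+s*w[1],1),round(s*w[0]-c*w[1],1),round(-w[2],1)],t])
    print(np.round(P,4),round(o["time"],2),np.round(o["wrist_force"],1));print(rows)
E
python3 -c "
from h import *
plan([.4625,-.337,.17],np.pi/2-.05,8)"
```

```text
[ 0.2425 -0.4932  0.2184] 0.1 [ 0.3 -0.2  0.3]
[[0, [np.float64(0.0), np.float64(-0.0), np.float64(0.0)], np.float64(-7.62)], [0, [np.float64(0.0), np.float64(-0.0), np.float64(0.0)], np.float64(-7.62)], [0, [np.float64(0.0), np.float64(0.0), np.float64(0.0)], np.float64(-7.62)], [0, [np.float64(0.0), np.float64(0.0), np.float64(0.0)], np.float64(-7.62)], [0, [np.float64(0.0), np.float64(0.0), np.float64(0.0)], np.float64(-7.62)], [0, [np.float64(0.0), np.float64(0.0), np.float64(0.0)], np.float64(-7.62)], [0, [np.float64(0.0), np.float64(0.0), np.float64(0.0)], np.float64(-7.62)], [0, [np.float64(0.0), np.float64(0.0), np.float64(0.0)], np.float64(-7.62)]]
```

Needs mm; fix units and printing.

```bash
sed -i 's|w=d/n|w=d/n*1000|; s|rows.append(\[g,\[round(c\*w\[0\]+s\*w\[1\],1),round(s\*w\[0\]-c\*w\[1\],1),round(-w\[2\],1)\],t\])|rows.append([g,[round(float(v),1) for v in (c*w[0]+s*w[1],s*w[0]-c*w[1],-w[2])],float(t)])|' h.py
python3 -c "
from h import *
plan([.4625,-.337,.17],np.pi/2-.05,8)"
```

```text
[ 0.2425 -0.4932  0.2184] 0.1 [ 0.3 -0.2  0.3]
[[0, [33.3, -5.4, 6.1], -7.62], [0, [33.7, -0.9, 6.1], -7.62], [0, [33.5, 3.6, 6.1], -7.62], [0, [32.8, 8.0, 6.1], -7.62], [0, [31.4, 12.2, 6.1], -7.62], [0, [29.5, 16.3, 6.1], -7.62], [0, [27.1, 20.1, 6.1], -7.62], [0, [24.2, 23.5, 6.1], -7.62]]
```

carry_out([
  [0,[33,-5,6],-7.6],
  [0,[34,-1,6],-7.6],
  [0,[33.5,3.6,6],-7.6],
  [0,[33,8,6],-7.6],
  [0,[31,12,6],-7.6],
  [0,[29.5,16,6],-7.6],
  [0,[27,20,6],-7.6],
  [0,[24,23.5,6],-7.6],
])

```text
time: 0.9
tool_pos: [0.463, -0.3371, 0.1706]
ee_rot: [-3.141, -0.001, 1.523]
wrist_force: [-0.7, -0.2, 0.2]
width: 0.0939
finger_force: 0.0
```

Run:
```python
from h import *
t=robot.snapshot("top");s=robot.snapshot("side")
cv2.imwrite("pics/c1.png",np.hstack([cv2.resize(t[215:305,395:505],(400,327)),cv2.resize(s[320:445,270:390],(400,417))[:327]]) if 0 else np.hstack([cv2.resize(t[205:305,390:500],(396,360)),cv2.resize(s[330:450,270:390],(360,360))]))
plan([.4615,-.337,.027],np.pi/2-.05,6)
```

```text
[ 0.4642 -0.3351  0.1695] 1.0 [-1.2 -0.1 -0.1]
[[0, [-0.3, -0.4, 23.7], 0.03], [0, [-0.3, -0.4, 23.7], 0.03], [0, [-0.3, -0.4, 23.7], 0.03], [0, [-0.3, -0.4, 23.7], 0.03], [0, [-0.3, -0.4, 23.7], 0.03], [0, [-0.3, -0.4, 23.7], 0.03]]
```

View pics/c1.png

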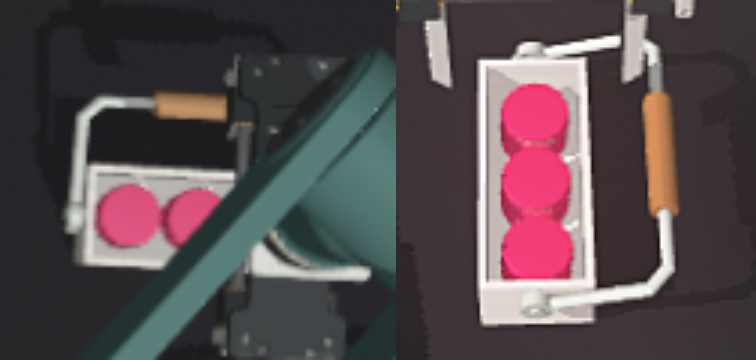

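Side crop: both fingers hover astride the tin on its line; rim corners at crop (479,61), (585,60), (594,279), (481,283). Refit with these.

Run:
```python
from h import *
A=lambda u:np.array(u)/4+[400,220]
B=lambda u:(np.array(u)-[396,0])/3+[270,330]
rim=[[.034,.08,.05],[.034,-.08,.05],[-.034,-.08,.05],[-.034,.08,.05]]
hub=[[0,.09,.042],[0,-.09,.042]]
ta=("top",rim+hub,A([[57,122],[313,135],[308,246],[46,233],[43,183],[324,193]]))
tb=("side",rim+hub,B([[585,60],[594,279],[481,283],[479,61],[531,48],[536,303]]))
for o in([ta],[tb],[ta,tb]): print(*fit(o,[.45,-.3,0]))
```

```text
[ 0.45972904 -0.33839528 -0.0362947 ] [ 0.3  0.5 -0.2  0.4  0.1 -0.1  1.9  0.1 -1.2 -1.1 -0.3 -0.2]
[ 0.46366707 -0.33157719 -0.0430701 ] [-0.2 -2.   0.2  0.6 -0.7  0.3 -0.1 -1.4  0.2  0.5  0.4  0.3]
[ 0.46237016 -0.33485653 -0.04340354] [-1.  -0.8 -1.5 -0.4 -1.4 -0.9  0.4 -1.2 -2.6 -2.5 -1.7 -1.  -0.7 -0.5
 -0.4  2.4 -1.4  2.  -0.7  0.  -0.4  1.9 -0.2  2.1]
```

carry_out([
  [0,[0,-2,30],-0.2],
  [0,[0,0,30],0],
  [0,[0,0,30],0],
  [0,[0,0,25],0],
  [0,[0,0,15],0],
  [0,[0,0,12],0],
  [0,[0,0,0],0],
])

```text
time: 1.7
tool_pos: [0.4592, -0.3378, 0.028]
ee_rot: [-3.139, -0.002, 1.521]
wrist_force: [0.0, 0.2, 0.5]
width: 0.0941
finger_force: 0.0
```

carry_out([
  [255,[0,0,0],0],
  [255,[0,0,0],0],
  [255,[0,0,0],0],
  [255,[0,0,0],0],
  [255,[0,0,0],0],
  [255,[0,0,0],0],
])

```text
time: 2.3
tool_pos: [0.4621, -0.339, 0.031]
ee_rot: [3.137, 0.002, 1.522]
wrist_force: [6.0, -0.6, 2.1]
width: 0.0677
finger_force: 30.0
```

carry_out([
  [255,[0,0,-8],0],
  [255,[0,0,-20],0],
  [255,[0,0,-35],0],
  [255,[0,0,-35],0],
  [255,[0,0,-35],0],
  [255,[0,0,-25],0],
  [255,[0,0,-12],0],
  [255,[10,0,0],0],
])

```text
time: 3.1
tool_pos: [0.4601, -0.329, 0.1996]
ee_rot: [-3.141, 0.001, 1.52]
wrist_force: [0.9, -0.0, -7.2]
width: 0.0676
finger_force: 30.0
```

```bash
python3 -c "
from h import *
plan([.486,.328,.20],np.pi/2+.124,21,255)"
```

```text
[ 0.4601 -0.329   0.1996] 3.1 [ 0.9 -0.  -7.2]
[[255, [31.3, -0.4, -0.0], -0.48], [255, [31.3, -0.1, -0.0], -0.48], [255, [31.3, 0.2, -0.0], -0.48], [255, [31.3, 0.4, -0.0], -0.48], [255, [31.3, 0.7, -0.0], -0.48], [255, [31.3, 0.9, -0.0], -0.48], [255, [31.3, 1.2, -0.0], -0.48], [255, [31.3, 1.5, -0.0], -0.48], [255, [31.3, 1.7, -0.0], -0.48], [255, [31.2, 2.0, -0.0], -0.48], [255, [31.2, 2.3, -0.0], -0.48], [255, [31.2, 2.5, -0.0], -0.48], [255, [31.2, 2.8, -0.0], -0.48], [255, [31.2, 3.0, -0.0], -0.48], [255, [31.1, 3.3, -0.0], -0.48], [255, [31.1, 3.6, -0.0], -0.48], [255, [31.1, 3.8, -0.0], -0.48], [255, [31.0, 4.1, -0.0], -0.48], [255, [31.0, 4.3, -0.0], -0.48], [255, [31.0, 4.6, -0.0], -0.48], [255, [30.9, 4.9, -0.0], -0.48]]
```

carry_out([
  [255,[20,0,0],-0.5],
  [255,[31,0,0],-0.5],
  [255,[31,0,0],-0.5],
  [255,[31,0.5,0],-0.5],
  [255,[31,0.7,0],-0.5],
  [255,[31,1,0],-0.5],
  [255,[31,1.2,0],-0.5],
  [255,[31,1.5,0],-0.5],
])

```text
time: 3.9
tool_pos: [0.4673, -0.0879, 0.1963]
ee_rot: [-3.136, -0.003, 1.593]
wrist_force: [1.1, 0.3, -7.8]
width: 0.0679
finger_force: 30.0
```

carry_out([
  [255,[31,1.7,0],-0.5],
  [255,[31,2,0],-0.5],
  [255,[31,2.3,0],-0.5],
  [255,[31,2.5,0],-0.5],
  [255,[31,2.8,0],-0.5],
  [255,[31,3,0],-0.5],
  [255,[31,3,0],-0.5],
  [255,[31,3.5,0],-0.5],
])

```text
time: 4.7
tool_pos: [0.4746, 0.1595, 0.1963]
ee_rot: [-3.135, 0.0, 1.663]
wrist_force: [1.0, -0.2, -7.3]
width: 0.0679
finger_force: 30.0
```

carry_out([
  [255,[31,4,0],-0.5],
  [255,[31,4,0],-0.5],
  [255,[31,4,0],-0.5],
  [255,[30,4,0],-0.5],
  [255,[20,3,0],-0.2],
  [255,[10,1,0],0],
  [255,[0,0,0],0],
])

```text
time: 5.4
tool_pos: [0.479, 0.3127, 0.197]
ee_rot: [-3.137, 0.002, 1.702]
wrist_force: [-0.0, -0.2, -8.3]
width: 0.0681
finger_force: 30.0
```

Run:
```python
from h import *
t=robot.snapshot("top");s=robot.snapshot("side")
cv2.imwrite("pics/c2.png",np.hstack([cv2.resize(t[180:320,120:260],(390,390)),cv2.resize(s[90:220,240:370],(390,390))]))
plan([.486,.328,.078],np.pi/2+.124,6,255)
o=robot.get_obs();print(o["tool_pos"],o["ee_rot"])
```

```text
[0.4802 0.3109 0.1981] 5.5 [ 0.4 -0.  -7.3]
[[255, [2.7, 1.3, 20.0], 0.05], [255, [2.7, 1.3, 20.0], 0.05], [255, [2.7, 1.3, 20.0], 0.05], [255, [2.7, 1.3, 20.0], 0.05], [255, [2.7, 1.3, 20.0], 0.05], [255, [2.7, 1.3, 20.0], 0.05]]
[0.48022106 0.31090863 0.19812853] [-3.13886685e+00  2.14311109e-03  1.69964225e+00]
```

View pics/c2.png

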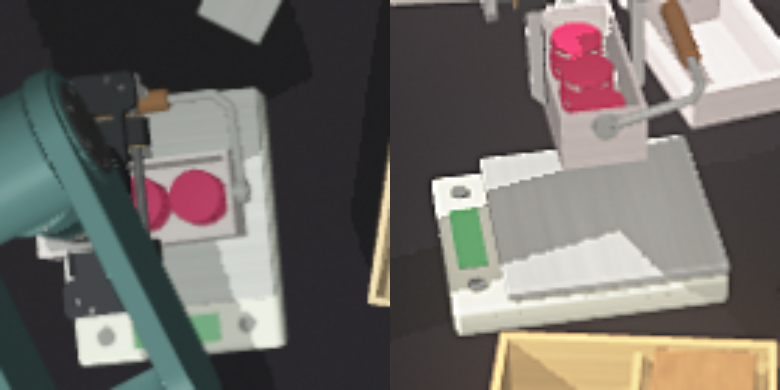

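Tin level in the jaws, bail folded; near hub at side crop (606,126), top crop (241,190). Pan corners are visible in the side crop, so I'll use both to check offsets.

Run:
```python
from h import *
S=lambda u:(np.array(u)-[390,0])/3+[240,90]
T=lambda u:np.array(u)*140/390+[120,180]
p=[[.095,.095,.045],[.095,-.095,.045],[-.095,-.095,.045],[-.095,.095,.045]]
D=lambda u:np.array(u)*[.25,110/300]+[130,205]
a=("top",p,D([[36,38],[325,20],[357,218],[60,242]]));b=("side",p,S([[687,138],[728,270],[510,297],[481,157]]))
for o in([a],[b],[a,b]):print("pan",*fit(o,[.5,.3,.1]))
# hub triangulation
f=lambda X:np.r_[(proj("side",[X])-S([606,126])).ravel(),(proj("top",[X])-T([241,190])).ravel()]
r=least_squares(f,[.48,.22,.21]);print(r.x,r.fun)
y=.1288;print("tin centre",r.x[:2]+.092*np.array([-np.sin(y),np.cos(y)]))
```

```text
pan [0.48574437 0.33087266 0.12402959] [-0.8  0.1  0.8 -1.8  0.1  0.9 -0.1  0.1]
pan [0.490244   0.33267164 0.10386705] [ 0.1 -0.1  0.9 -0.3 -1.3 -0.5  0.   1.1]
pan [0.48783605 0.33118711 0.11845801] [-0.7 -1.   0.9 -2.4 -0.2  0.3 -0.5 -0.9 -1.3  0.1  0.4 -0.3 -1.6  0.3
 -1.3  1.9]
[0.48916031 0.22625918 0.21242128] [-0.87878946  0.08141382  0.0135975  -0.85421102]
tin centre [0.47734344 0.31749712]
```

carry_out([
  [255,[5,4,10],0],
  [255,[5,4,22],0],
  [255,[4,1.5,25],0],
  [255,[0,0,25],0],
  [255,[0,0,18],0],
  [255,[0,0,12],0],
  [255,[0,0,5],0],
  [255,[0,0,2],0],
])

```text
time: 6.3
tool_pos: [0.4891, 0.3265, 0.0802]
ee_rot: [-3.141, 0.0, 1.699]
wrist_force: [0.0, -1.0, -7.1]
width: 0.0676
finger_force: 30.0
```

carry_out([
  [255,[0,0,1],0],
  [255,[0,0,1],0],
  [255,[0,0,1],0],
])

```text
time: 6.6
tool_pos: [0.4895, 0.3272, 0.0785]
ee_rot: [3.14, -0.001, 1.7]
wrist_force: [-0.2, 0.9, -8.0]
width: 0.0677
finger_force: 30.0
```

carry_out([
  [255,[0,0,1],0],
  [255,[0,0,1],0],
  [255,[0,0,1],0],
])

```text
time: 6.9
tool_pos: [0.4891, 0.3271, 0.076]
ee_rot: [3.141, -0.0, 1.7]
wrist_force: [-3.3, -0.2, 3.0]
width: 0.0678
finger_force: 30.0
```

carry_out([
  [255,[0,0,1],0],
  [255,[0,0,1],0],
])

```text
time: 7.1
tool_pos: [0.4891, 0.3271, 0.0759]
ee_rot: [3.14, -0.0, 1.7]
wrist_force: [-6.4, -2.7, 11.5]
width: 0.0677
finger_force: 30.0
```

carry_out([
  [0,[0,0,0],0],
  [0,[0,0,0],0],
  [0,[0,0,0],0],
  [0,[0,0,0],0],
  [0,[0,0,0],0],
  [0,[0,0,0],0],
])

```text
time: 7.7
tool_pos: [0.489, 0.3268, 0.0723]
ee_rot: [-3.142, 0.0, 1.699]
wrist_force: [-0.1, 0.4, 0.2]
width: 0.0938
finger_force: 0.0
```

carry_out([
  [0,[0,0,-15],0],
  [0,[0,0,-30],0],
  [0,[0,0,-40],0],
  [0,[0,0,-40],0],
  [0,[-40,0,-30],0],
  [0,[-50,0,0],0],
  [0,[-50,0,0],0],
  [0,[-40,0,0],0],
])

```text
time: 8.5
tool_pos: [0.5123, 0.1462, 0.2295]
ee_rot: [3.139, 0.001, 1.699]
wrist_force: [0.3, 1.3, -0.6]
width: 0.0941
finger_force: 0.0
```

Run:
```python
from h import *
t=robot.snapshot("top");s=robot.snapshot("side")
cv2.imwrite("pics/c3.png",np.hstack([cv2.resize(t[190:320,125:255],(390,390),interpolation=cv2.INTER_CUBIC),cv2.resize(s[90:220,240:370],(390,390),interpolation=cv2.INTER_CUBIC)]))
o=robot.get_obs();print(o["tool_pos"],o["ee_rot"],o["time"])
```

```text
[0.51283422 0.14403889 0.22911668] [3.13936599e+00 1.93682224e-03 1.69297586e+00] 8.6
```

View pics/c3.png

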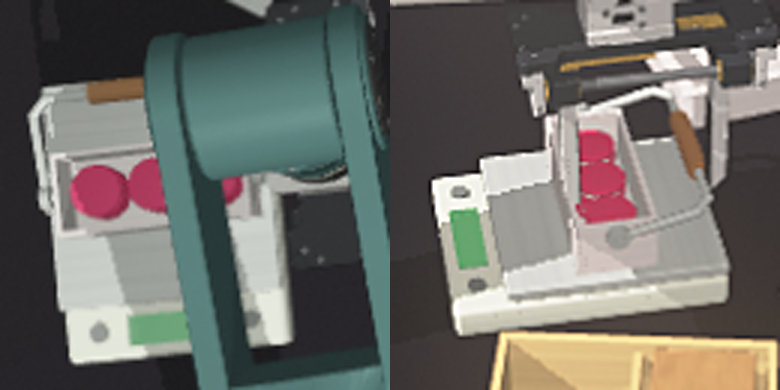

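Tin stands on the pan, bail folded; near hub at side crop (619,236), sleeve ends (681,112)–(697,178).

Run:
```python
from h import *
S=lambda u:(np.array(u)-[390,0])/3+[240,90]
T=lambda u:np.array(u)/3+[125,190]
rim=[[0,-.094,.087],[.08,.04,.087],[.08,-.04,.087],[-.034,-.08,.095],[.034,-.08,.095]]
a=("side",rim,S([[619,236],[681,112],[697,178],[574,226],[655,215]]))
b=("top",[[.034,.08,.095],[-.034,.08,.095],[0,.092,.087],[.08,.04,.087]],T([[56,155],[64,233],[42,205],[88,93]]))
for o in([a],[b],[a,b]):print(*fit(o,[.488,.33,.13]))
plan([.568,.3423,.17],1.70,6)
```

```text
[0.48796753 0.34134618 0.13555511] [-0.1 -0.2 -1.1  5.9  0.5  1.9  0.2 -1.1  0.2 -1. ]
[0.49077757 0.32572058 0.21771929] [-2.4  0.3 -0.1  1.7  1.  -1.5  0.3 -0.4]
[0.48619821 0.33084756 0.15787156] [ 0.3  2.4 -1.9  7.9  0.4  4.   0.4  1.7  0.4  1.3 -4.   0.1 -3.3  1.7
 -1.4 -1.9 -0.1  0.2]
[0.5128 0.144  0.2291] 8.6 [0.  1.1 0. ]
[[0, [31.7, 13.2, 9.9], -0.07], [0, [31.7, 13.2, 9.9], -0.07], [0, [31.6, 13.2, 9.9], -0.07], [0, [31.6, 13.3, 9.9], -0.07], [0, [31.6, 13.3, 9.9], -0.07], [0, [31.6, 13.3, 9.9], -0.07]]
```

carry_out([
  [150,[30,13,10],0],
  [150,[32,13,10],0],
  [150,[32,13,10],0],
  [150,[32,13,10],0],
  [150,[32,13,10],0],
  [150,[32,14,10],0],
  [150,[0,0,0],0],
])

```text
time: 9.3
tool_pos: [0.5647, 0.3513, 0.1647]
ee_rot: [-3.138, -0.001, 1.704]
wrist_force: [-0.3, 0.2, -0.8]
width: 0.0416
finger_force: 0.0
```

Run:
```python
from h import *
plan([.568,.3423,.083],1.70,5)
s=robot.snapshot("side");t=robot.snapshot("top")
cv2.imwrite("pics/c4.png",np.hstack([cv2.resize(t[180:300,125:245],(360,360),interpolation=cv2.INTER_CUBIC),cv2.resize(s[70:220,230:380],(450,450),interpolation=cv2.INTER_CUBIC)[:360]]))
```

```text
[0.5647 0.3513 0.1647] 9.3 [-0.3  0.2 -0.8]
[[0, [-1.9, 0.4, 16.3], 0.05], [0, [-1.9, 0.4, 16.3], 0.05], [0, [-1.9, 0.4, 16.3], 0.05], [0, [-1.9, 0.4, 16.3], 0.05], [0, [-1.9, 0.4, 16.3], 0.05]]
```

View pics/c4.png

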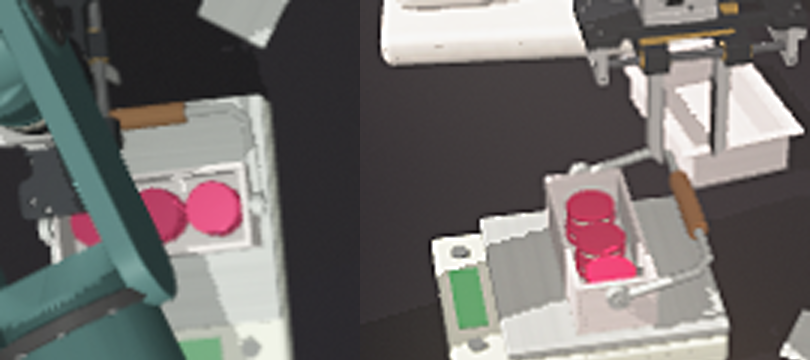

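The side crop shows the narrowed fingers (660/715,152) above the sleeve line (690,205), with the tin undisturbed. Descend.

carry_out([
  [150,[-5,1,12],0],
  [150,[-4,1,18],0],
  [150,[0,0,18],0],
  [150,[0,0,15],0],
  [150,[0,0,12],0],
  [150,[0,0,5],0],
  [150,[0,0,1],0],
])

```text
time: 10.1
tool_pos: [0.5689, 0.3379, 0.0858]
ee_rot: [-3.141, 0.0, 1.699]
wrist_force: [0.4, -0.2, -0.1]
width: 0.039
finger_force: 0.0
```

carry_out([
  [255,[0,0,0],0],
  [255,[0,0,0],0],
  [255,[0,0,0],0],
  [255,[0,0,0],0],
  [255,[0,0,0],0],
])

```text
time: 10.6
tool_pos: [0.5678, 0.3383, 0.0858]
ee_rot: [-3.139, 0.0, 1.7]
wrist_force: [-5.1, -0.7, -1.5]
width: 0.0171
finger_force: 30.0
```

carry_out([
  [255,[0,-0.4,-4],0],
  [255,[0,-0.4,-4],0],
  [255,[0,0,0],0],
])

```text
time: 10.9
tool_pos: [0.5688, 0.3382, 0.0954]
ee_rot: [3.14, -0.0, 1.7]
wrist_force: [-4.0, -0.4, -1.5]
width: 0.0173
finger_force: 30.0
```

carry_out([
  [255,[0,-1,-4],0],
  [255,[0,-1.2,-4],0],
  [255,[0,-1,-3.9],0],
  [255,[0,-1.2,-3.9],0],
  [255,[0,-1.3,-3.8],0],
  [255,[0,-1.4,-3.7],0],
  [255,[0,0,0],0],
])

```text
time: 11.6
tool_pos: [0.5616, 0.3373, 0.1187]
ee_rot: [3.14, -0.0, 1.7]
wrist_force: [-2.8, -0.0, -2.0]
width: 0.0174
finger_force: 30.0
```

Run:
```python
from h import *
s=robot.snapshot("side")
cv2.imwrite("pics/c5.png",cv2.resize(s[70:220,230:380],(600,600),interpolation=cv2.INTER_CUBIC))
o=robot.get_obs();print(o["tool_pos"],o["wrist_force"])
```

```text
[0.56174216 0.33727376 0.11843459] [-3.13672282 -0.21832909 -1.20808692]
```

View pics/c5.png

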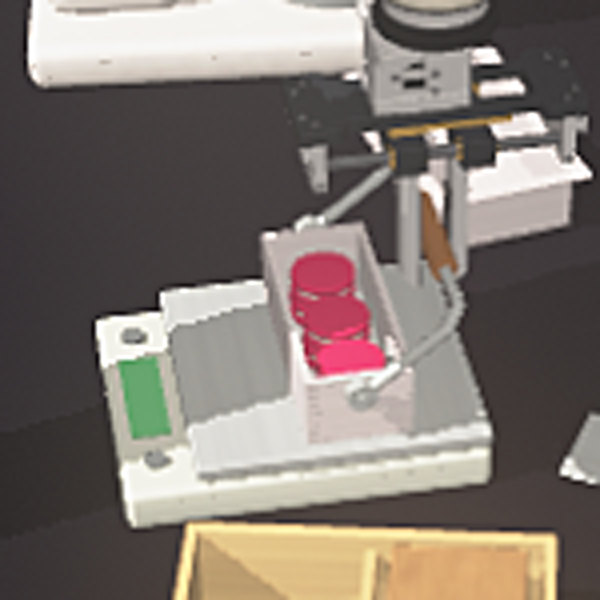

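The bail is about 0.4 rad up and the tin stands flat. Continue.

carry_out([
  [255,[0,-3.5,-7.2],0],
  [255,[0,-4.2,-6.8],0],
  [255,[0,-4.8,-6.4],0],
  [255,[0,0,0],0],
])

```text
time: 12.05
tool_pos: [0.5491, 0.3359, 0.1398]
ee_rot: [3.139, -0.001, 1.7]
wrist_force: [-1.3, -0.1, -1.1]
width: 0.0174
finger_force: 30.0
```

carry_out([
  [255,[0,-2.6,-3],0],
  [255,[0,-2.8,-2.8],0],
  [255,[0,-2.9,-2.6],0],
  [255,[0,0,0],0],
])

```text
time: 12.45
tool_pos: [0.5405, 0.3345, 0.1468]
ee_rot: [3.141, 0.0, 1.7]
wrist_force: [-1.0, -0.1, -3.6]
width: 0.0173
finger_force: 30.0
```

```bash
cat >> h.py <<'E'
def shift(save=None):
    ref=cv2.imread("pics/c5.png");ref=ref;s=robot.snapshot("side");cur=cv2.resize(s[60:230,220:390],None,fx=4,fy=4,interpolation=cv2.INTER_CUBIC)
    for n,(u,v) in dict(bl=(308,437),br=(412,437),tl=(310,375),panR=(490,440)).items():
        T=ref[v-28:v+28,u-28:u+28];x,y=u+40,v+40
        m=cv2.matchTemplate(cur[y-68:y+68,x-68:x+68],T,cv2.TM_CCOEFF_NORMED);_,q,_,l=cv2.minMaxLoc(m)
        print(n,(l[0]-40)/4,(l[1]-40)/4,round(q,2))
    if save: cv2.imwrite(save,cv2.resize(s[70:220,230:380],(600,600),interpolation=cv2.INTER_CUBIC))
E
python3 -c "
from h import *
shift('pics/c6.png');o=robot.get_obs();print(o['wrist_force'],o['tool_pos'])"
```

```text
bl 8.75 -1.0 0.97
br 8.25 -1.0 0.97
tl 8.75 -1.25 0.98
panR 0.0 0.25 0.98
[-1.85473846 -0.91793496 -4.3398517 ] [0.54063147 0.33454087 0.14670787]
```

View pics/c6.png

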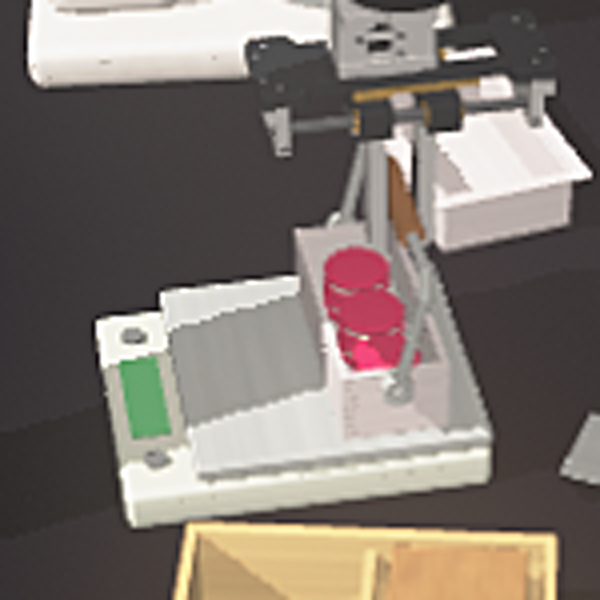

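Run:
```python
from h import *
for n,p in dict(c3=(316.3,168.7),c4=(315.7,169),c5=(320.5,168.7),c6=(330,167)).items(): print(n,np.round(ray("side",p,.087),4))
C=lambda u:np.array(u)/4+[230,70]
print("sleeve near end at TCP plane",[np.round(ray("side",C(u),z),4) for u,z in(((412,240),.148),((412,240),.155),((412,240),.165))])
print(proj("side",[[.5405,.3345,.1467],[.5405+.0052,.2945,.1467]])*4-[920,280])
```

```text
c3 [0.5008 0.2471]
c4 [0.4993 0.2461]
c5 [0.5111 0.2463]
c6 [0.535  0.2512]
sleeve near end at TCP plane [array([0.5478, 0.3213]), array([0.5469, 0.3114]), array([0.5457, 0.2974])]
[[398.66480781 229.99286202]
 [412.21201084 267.17964573]]
```

The bail looks about 1.34 rad up. The tin has slid ~30 mm in +x on the pan but is still flat, and the sleeve has ridden up in the pads. Swing the rest of the way inward, then check.

carry_out([
  [255,[0,-6,-1],0],
  [255,[0,-6,0],0],
  [255,[0,-6,0],0],
  [255,[0,0,0],0],
])

```text
time: 12.9
tool_pos: [0.5225, 0.3322, 0.1489]
ee_rot: [3.14, -0.0, 1.7]
wrist_force: [-0.7, -1.1, 1.1]
width: 0.0172
finger_force: 30.0
```

```bash
python3 -c "
from h import *
shift('pics/c7.png');o=robot.get_obs();print(o['wrist_force'],o['tool_pos'],o['time'])"
```

```text
bl 8.75 -1.0 0.97
br 8.0 -1.0 0.94
tl 8.75 -1.25 0.94
panR 0.0 0.0 0.96
[-1.08926585 -0.41784092  1.26166465] [0.52281033 0.33229316 0.14886886] 12.95
```

carry_out([
  [255,[0,-2,0],0],
  [255,[0,-2,0],0],
  [255,[0,0,0],0],
])

```text
time: 13.25
tool_pos: [0.5203, 0.332, 0.1492]
ee_rot: [3.137, -0.001, 1.699]
wrist_force: [3.0, -1.3, 3.7]
width: 0.0169
finger_force: 30.0
```

Run:
```python
from h import *
shift();o=robot.get_obs();print(o['wrist_force'],o['tool_pos'],o['time'])
# hub positions by template from c6 (hub at 400,390), on raw
ref=cv2.imread("pics/c6.png");s=robot.snapshot("side");cur=cv2.resize(s[70:220,230:380],(600,600),interpolation=cv2.INTER_CUBIC)
cv2.imwrite("pics/c8.png",cur)
```

```text
bl 8.75 -1.0 0.97
br 7.5 -1.0 0.92
tl 8.75 -1.25 0.93
panR 0.0 0.0 0.96
[3.03246915 0.34468239 4.53763759] [0.5203044  0.33198872 0.149151  ] 13.3
```

carry_out([
  [255,[0,-2,0],0],
  [255,[0,-2,0],0],
  [255,[0,0,0],0],
])

```text
time: 13.65
tool_pos: [0.5167, 0.3316, 0.15]
ee_rot: [3.136, -0.001, 1.699]
wrist_force: [4.1, -0.1, 8.2]
width: 0.0172
finger_force: 30.0
```

Run:
```python
from h import *
shift("pics/c9.png");o=robot.get_obs();print(o['wrist_force'],o['tool_pos'],o['time'])
```

```text
bl 8.5 -1.0 0.97
br 7.5 -1.0 0.87
tl 8.25 -1.25 0.91
panR 0.0 0.0 0.96
[ 3.48076739 -0.05518202  6.41810774] [0.51671237 0.33156707 0.14997696] 13.7
```

Run:
```python
from h import *
s=robot.snapshot("side");t=robot.snapshot("top")
b=cv2.resize(s[95:195,280:360],(400,500),interpolation=cv2.INTER_CUBIC);o=b.copy()
hub=np.array([.535,.2512]);a=.129
for th,c in((.9,(255,0,0)),(1.15,(0,255,0)),(1.35,(0,255,255)),(1.57,(255,0,255))):
    for r in np.arange(.02,.085,.01):
        P=[hub[0]+r*np.cos(th)*np.cos(a),hub[1]+.004+r*np.cos(th)*np.sin(a),.087+r*np.sin(th)]
        u=(proj("side",[P])[0]-[280,95])*5;cv2.circle(o,tuple(int(v) for v in u),2,c,-1)
cv2.imwrite("pics/v.png",np.hstack([b,o]))
```

```text
(no output)
```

View pics/v.png

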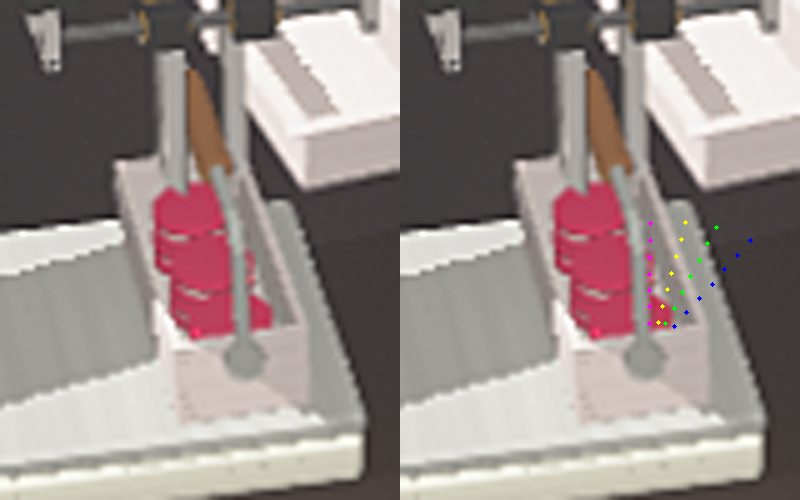

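The near arm runs straight up from the hub at (242,358) to (238,250), parallel to the magenta "upright" dots, so the bail is up against its stop and the tin is flat. Regrip the sleeve at its centre.

carry_out([
  [150,[0,0,0],0],
  [150,[0,0,0],0],
  [150,[0,1,-4],0],
  [150,[0,1,-5],0],
  [150,[0,0,-3],0],
  [150,[0,0,0],0],
])

```text
time: 14.4
tool_pos: [0.5167, 0.3317, 0.1599]
ee_rot: [-3.142, -0.0, 1.7]
wrist_force: [0.2, 0.4, 0.3]
width: 0.0386
finger_force: 0.0
```

Run:
```python
from h import *
shift();s=robot.snapshot("side");o=robot.get_obs();print(o['wrist_force'],o['tool_pos'],o['width'])
# near-arm line: bright-grey bar; match its patch from v.png
ref=cv2.imread("pics/v.png")[:,:400];b=cv2.resize(s[95:195,280:360],(400,500),interpolation=cv2.INTER_CUBIC)
for n,(u,v) in dict(hub=(242,358),arm=(236,240),slv=(220,160)).items():
    T=ref[v-22:v+22,u-18:u+18];m=cv2.matchTemplate(b[v-72:v+72,u-68:u+68],T,cv2.TM_CCOEFF_NORMED);_,q,_,l=cv2.minMaxLoc(m);print(n,l[0]-50,l[1]-50,round(q,2))
```

```text
bl 8.75 -1.0 0.97
br 7.75 -1.0 0.88
tl 8.75 -1.25 0.91
panR 0.0 0.0 0.96
[-0.57773827 -0.32952875  0.44222385] [0.51667172 0.33154152 0.15948553] 0.038507355045664174
hub 4 2 0.98
arm 9 0 0.93
slv 15 0 0.63
```

carry_out([
  [150,[0,3,-3],0],
  [150,[0,2,0],0],
  [255,[0,0,0],0],
  [255,[0,0,0],0],
  [255,[0,0,0],0],
  [255,[0,0,0],0],
])

```text
time: 15.1
tool_pos: [0.5218, 0.3321, 0.1624]
ee_rot: [-3.141, 0.0, 1.699]
wrist_force: [0.7, -0.3, -0.0]
width: 0.0173
finger_force: 30.0
```

Run:
```python
from h import *
shift();s=robot.snapshot("side");o=robot.get_obs();print(o['wrist_force'],o['tool_pos'],o['width'])
ref=cv2.imread("pics/v.png")[:,:400];b=cv2.resize(s[95:195,280:360],(400,500),interpolation=cv2.INTER_CUBIC)
for n,(u,v) in dict(hub=(242,358),arm=(236,240)).items():
    T=ref[v-22:v+22,u-18:u+18];m=cv2.matchTemplate(b[v-72:v+72,u-68:u+68],T,cv2.TM_CCOEFF_NORMED);_,q,_,l=cv2.minMaxLoc(m);print(n,l[0]-50,l[1]-50,round(q,2))
```

```text
bl 8.75 -1.0 0.97
br 7.75 -1.0 0.92
tl 8.75 -1.25 0.93
panR 0.0 0.0 0.96
[0.03772268 0.14099842 0.42984649] [0.52177076 0.33206646 0.1624244 ] 0.017324212920123056
hub 4 1 0.94
arm 9 0 0.93
```

carry_out([
  [255,[0,0,-4],0],
  [255,[0,0,-10],0],
  [255,[0,0,-18],0],
  [255,[0,0,-20],0],
  [255,[0,0,-18],0],
  [255,[0,0,-10],0],
  [255,[0,0,-5],0],
  [255,[0,0,0],0],
])

```text
time: 16.0
tool_pos: [0.5218, 0.3321, 0.2476]
ee_rot: [-3.142, 0.0, 1.699]
wrist_force: [0.2, -0.0, -7.7]
width: 0.0169
finger_force: 30.0
```

Run:
```python
from h import *
plan([.4375,.0096,.246],1.447,14,255)
o=robot.get_obs();print(o["wrist_torque"])
s=robot.snapshot("side");cv2.imwrite("pics/lift.png",s)
# near hub: search with hub template
ref=cv2.imread("pics/v.png")[:,:400];b=cv2.resize(s[40:200,260:380],None,fx=5,fy=5,interpolation=cv2.INTER_CUBIC)
m=cv2.matchTemplate(b,ref[336:380,224:260],cv2.TM_CCOEFF_NORMED);_,q,_,l=cv2.minMaxLoc(m)
p=np.array([l[0]+18,l[1]+22])/5+[260,40];print(q,p,ray("side",p,.246-.1174+.042))
```

```text
[0.5218 0.3321 0.2476] 16.0 [ 0.2 -0.  -7.7]
[[255, [-22.1, -8.9, 0.1], 1.03], [255, [-22.2, -8.5, 0.1], 1.03], [255, [-22.4, -8.1, 0.1], 1.03], [255, [-22.5, -7.7, 0.1], 1.03], [255, [-22.7, -7.3, 0.1], 1.03], [255, [-22.8, -6.9, 0.1], 1.03], [255, [-22.9, -6.5, 0.1], 1.03], [255, [-23.0, -6.1, 0.1], 1.03], [255, [-23.1, -5.7, 0.1], 1.03], [255, [-23.2, -5.3, 0.1], 1.03], [255, [-23.3, -4.8, 0.1], 1.03], [255, [-23.4, -4.4, 0.1], 1.03], [255, [-23.5, -4.0, 0.1], 1.03], [255, [-23.5, -3.6, 0.1], 1.03]]
[-0.02719477 -0.08939691 -0.02412404]
0.8857700824737549 [329.2 138.8] [0.53300695 0.25428218]
```

carry_out([
  [255,[-8,-3,0],1],
  [255,[-16,-6,0],1],
  [255,[-22,-8.5,0],1],
  [255,[-22,-8,0],1],
  [255,[-22.5,-7.7,0],1],
  [255,[-22.5,-7.3,0],1],
  [255,[-23,-7,0],1],
  [255,[-23,-6.5,0],1],
])

```text
time: 16.85
tool_pos: [0.4763, 0.1685, 0.2465]
ee_rot: [-3.14, 0.001, 1.558]
wrist_force: [0.9, 0.2, -7.2]
width: 0.0172
finger_force: 30.0
```

carry_out([
  [255,[-23,-6,0],1],
  [255,[-23,-5.5,0],1],
  [255,[-23,-5,0],1],
  [255,[-23,-4.5,0],1],
  [255,[-23,-4,0],1],
  [255,[-18,-3,0],1],
  [255,[-12,-2,0],0.5],
  [255,[-5,0,0],0],
])

```text
time: 17.65
tool_pos: [0.4376, 0.021, 0.2471]
ee_rot: [-3.141, 0.0, 1.445]
wrist_force: [0.4, -0.3, -8.4]
width: 0.0175
finger_force: 30.0
```

Run:
```python
from h import *
plan([.4371,.0067,.246],1.447,2,255)
s=robot.snapshot("side");cv2.imwrite("pics/over.png",s);cv2.imwrite("pics/overt.png",robot.snapshot("top"))
ref=cv2.imread("pics/v.png")[:,:400];b=cv2.resize(s[140:320,240:360],None,fx=5,fy=5,interpolation=cv2.INTER_CUBIC)
o=robot.get_obs();P=o["tool_pos"]
for f in(1,1.15,1.3):
    T=cv2.resize(ref[336:380,224:260],None,fx=f,fy=f);m=cv2.matchTemplate(b,T,cv2.TM_CCOEFF_NORMED);_,q,_,l=cv2.minMaxLoc(m)
    p=np.array([l[0]+18*f,l[1]+22*f])/5+[240,140];print(f,q,p,ray("side",p,P[2]-.1174+.042))
print(proj("side",[[P[0]+.0116,P[1]-.092,P[2]-.0754]]))
# crate corner check in side view
print(proj("side",place([.4897,.0082,-.124],[[-.107,-.1175,.08],[.107,-.1175,.08],[-.107,.1175,.08],[.107,.1175,.08]])))
```

```text
[0.4376 0.021  0.2471] 17.65 [ 0.4 -0.3 -8.4]
[[255, [-7.1, 0.6, 0.6], -0.07], [255, [-7.1, 0.6, 0.6], -0.07]]
1 0.6877152323722839 [314.8 198.6] [0.48599298 0.04271844]
1.15 0.6647350788116455 [271.34 289.26] [ 0.39174314 -0.19818497]
1.3 0.6670095920562744 [288.28 235.92] [ 0.42680558 -0.06377781]
[[300.00800401 237.64016453]]
[[262.84254258 279.52538976]
 [366.85990088 283.55951907]
 [275.30948637 202.67110053]
 [367.12812424 205.71209418]]
```

Run:
```python
from h import *
h=cv2.cvtColor(cv2.imread("pics/over.png"),cv2.COLOR_BGR2HSV)
for y in range(196,272,2):
    print(y,"".join("P" if (S>110 and (H>160)) else "w" if S<45 and V>110 else "g" if S<45 and V>60 else "c" if 10<H<30 and S>60 and V>60 else "." for H,S,V in h[y,270:334].astype(int)))
P=robot.get_obs()["tool_pos"]
L=np.array([[-.034,-.08,0],[.034,-.08,0],[-.034,-.08,.05],[.034,-.08,.05],[0,-.094,.042]])
for d in(0,.008,.014):
    q=[P[0]+.124*d,P[1]+.992*d,-.126];X=place(q,L);X[:,2]+=P[2]-.1174;print(d,np.round(proj("side",X)).tolist())
```

```text
196 wwwwwwwwwwwwww..www.PPPPPPPPPPPPPP.wwwwwwg.......g....g...g..g..
198 wwwwwwwwwwwwww..www.PPPPPPPPPPP.PP.wwwwww..ggggg..g..ggg.g..gg..
200 wwwwwwwwwwwwww.wwww..PPPPPP...PPP.wwwwwwg.....gggggggggggggggg.g
202 ggg.gwwwwwwwww.wwwwPPPPPPPPPPPPPPP.wwwwwcccccccccccccccccccccccc
204 ggg.wwwwwwwwwPPwwwwPPPPPPPPPPPPPP.wwwww.cccccccccccccccccccccccc
206 ggg.wwwwwwwwPPPwww.PPPPPPPPPPPPPPwwwwww.cccccccccccccccccccccccc
208 ggggwwwwwwwwPP.www.PPPPPPPPPPPPP.wwwwwgccccccccccccccccccccccccc
210 gg.wwwwwwwwwPPPwww.PPPPPPPPPPPPP.wwwwwwccccccccccccccccccccccccc
212 gg.wwwwwwwwwPPPwww.PPPPPPPPPPPPPPwwwww.ccccccccccccccccccccccccc
214 gggwwwwwwwwwPP.wwwwPPPPPPPP..PPP.wwwwwcccccccccccccccccccccccccc
216 g.wwwwwwwwwwPPPwwwwPPPPP.PPPPPPP.wwwwwcccccccccccccccccccccccccc
218 g.wwwwwwwwwwPPP.wwwPPPPPPPPPPPPP.wwwwwcccccccccccccccccccccccccc
220 ggwwwwwwww.PPPP.wwwPPPPPPPPPPPP.wwwwwwcccccccccccccccccccccccccc
222 .wwwwwwww.PPPPP.wwwPPPPPPPPPPPPwwwwww.cccccccccccccccccccccccccc
224 .wwwwwwwwwPPPPP.wwwPPPPPPPPPPPPwwwwwwccccccccccccccccccccccccccc
226 gwwwgwwwwwPPPPP.wwwPPPPPPPPPPPPwwwwww.ccccccccccccccccccccccc
[... 1078 characters left out ...]
ccccccccccccccccccccccccccccc
260 cccccccccccccccccccccccccccccccccccccccccccccccccccccccccccccccc
262 cccccccccccccccccccccccccccccccccccccccccccccccccccccccccccccccc
264 cccccccccccccccccccccccccccccccccccccccccccccccccccccccccccccccc
266 cccccccccccccccccccccccccccccccccccccccccccccccccccccccccccccccc
268 cccccccccccccccccccccccccccccccccccccccccccccccccccccccccccccccc
270 cccccccccccccccccccccccccccccccccccccccccccccccccccccccccccccccc
0 [[273.0, 248.0], [306.0, 249.0], [272.0, 230.0], [306.0, 231.0], [288.0, 239.0]]
0.008 [[274.0, 245.0], [307.0, 246.0], [272.0, 227.0], [306.0, 229.0], [289.0, 236.0]]
0.014 [[274.0, 243.0], [307.0, 244.0], [272.0, 225.0], [306.0, 227.0], [289.0, 234.0]]
```

The code map shows the near end face of the tin level, spanning cols 272–305 with its bottom at row 247, which matches the model with an offset of about 4 mm along y. Lower it into the bay.

carry_out([
  [255,[-5,1.5,5],0],
  [255,[-5,1.2,12],0],
  [255,[0,0,20],0],
  [255,[0,0,22],0],
  [255,[0,0,22],0],
  [255,[0,0,18],0],
  [255,[0,0,10],0],
  [255,[0,0,5],0],
])

```text
time: 18.55
tool_pos: [0.439, 0.012, 0.1316]
ee_rot: [-3.138, 0.0, 1.447]
wrist_force: [-1.4, -0.6, -7.9]
width: 0.0169
finger_force: 30.0
```

carry_out([
  [255,[0,0,1],0],
  [255,[0,0,1],0],
  [255,[0,0,1],0],
  [255,[0,0,1],0],
])

```text
time: 18.95
tool_pos: [0.4405, 0.0117, 0.1304]
ee_rot: [3.14, 0.0, 1.446]
wrist_force: [-0.2, -0.5, -7.8]
width: 0.017
finger_force: 30.0
```

carry_out([
  [255,[0,0,1],0],
  [255,[0,0,1],0],
  [255,[0,0,1],0],
  [255,[0,0,1],0],
  [255,[0,0,0],0],
])

```text
time: 19.45
tool_pos: [0.4398, 0.0118, 0.1253]
ee_rot: [-3.141, 0.0, 1.446]
wrist_force: [0.2, 0.4, -7.4]
width: 0.017
finger_force: 30.0
```

carry_out([
  [255,[0,0,1],0],
  [255,[0,0,1],0],
  [255,[0,0,0],0],
])

```text
time: 19.75
tool_pos: [0.4401, 0.0115, 0.1238]
ee_rot: [3.141, 0.001, 1.446]
wrist_force: [0.3, -0.5, -6.3]
width: 0.0174
finger_force: 30.0
```

carry_out([
  [255,[0,0,1],0],
  [255,[0,0,0.5],0],
  [255,[0,0,0],0],
])

```text
time: 20.05
tool_pos: [0.4407, 0.0111, 0.1234]
ee_rot: [3.139, 0.001, 1.446]
wrist_force: [-0.8, -3.1, 1.2]
width: 0.0169
finger_force: 30.0
```

carry_out([
  [150,[0,0,0],0],
  [150,[0,0,0],0],
  [150,[0,0,0],0],
  [150,[0,0,-5],0],
  [150,[0,0,-20],0],
  [150,[0,0,-40],0],
  [150,[0,0,-45],0],
  [150,[0,0,-30],0],
])

```text
time: 20.85
tool_pos: [0.4406, 0.0119, 0.2658]
ee_rot: [3.137, -0.0, 1.447]
wrist_force: [-0.4, -0.4, -0.2]
width: 0.0391
finger_force: 0.0
```

carry_out([
  [150,[-40,-20,0],0],
  [150,[-45,-30,0],0],
  [150,[-45,-30,0],0],
  [150,[-45,-20,0],0],
  [150,[-30,0,0],0],
  [150,[0,0,0],0],
])

```text
time: 21.45
tool_pos: [0.3197, -0.1756, 0.2624]
ee_rot: [3.141, 0.001, 1.44]
wrist_force: [0.1, -0.0, -0.2]
width: 0.0388
finger_force: 0.0
```

Run:
```python
from h import *
o=robot.get_obs();print(o["tool_pos"],o["wrist_force"],o["time"])
s=robot.snapshot("side");t=robot.snapshot("top");cv2.imwrite("pics/f.png",s);cv2.imwrite("pics/ft.png",t)
def m(im,x0,x1,y0,y1):
    h=cv2.cvtColor(im,cv2.COLOR_BGR2HSV)
    for y in range(y0,y1,2): print(y,"".join("P" if S>110 and H>150 else "w" if S<50 and V>100 else "o" if 8<H<16 and S>130 else "." if S<60 else "c" for H,S,V in h[y,x0:x1].astype(int)))
m(s,262,330,190,300);m(t,250,362,200,304)
q=[.4407+.0005,.0151,-.124];L=[[-.034,-.08,.056],[.034,-.08,.056],[.034,.08,.056],[-.034,.08,.056],[0,-.04,.128],[0,.04,.128]]
for n in("side","top"):print(n,np.round(proj(n,place(q,L))).tolist())
for n,f in(("side",s),("top",t)):
    a=cv2.imread(f"pics/{n}0.png");d=(cv2.absdiff(a,f).max(2)>60).astype(np.uint8);k,_,st,_=cv2.connectedComponentsWithStats(d);print(n,[r[:5].tolist() for r in st[1:] if r[4]>60])
```

```text
[ 0.31966876 -0.17557312  0.26242338] [ 0.14297437 -0.02687718 -0.18188754] 21.45
190 ............wwwwwwwwwwwwwwwwwwwwwwwwwwwwwwwwwwwwwwwwwwwwwwwwwwwwwwww
192 ...........wwwwwwwwwwwwwwwwwwwwwwwwwwwwwwwwwwwwwwwwwwwwwwwwwwwwwwwww
194 ...........wwwwwwwwwwwwwwwwwwwwwwwwwwwwwwwwwwwwwwwwwwwwwwwww........
196 ...........wwwwwwwwwwwwwwwwwwwwwwwwwwwwwwwwww.......................
198 ..........wwwwwwwwwwwwwwwwwww.....www...............................
200 .....ww...wwww.ccccccccccccccc..cwwwww..............................
202 ....ww........cccccccccccccccccccwwww.cccccccccccccccccccccccccccccc
204 .............ccccccccccccccccccccwwwwwcccccccccccccccccccccccccccccc
206 w............ccccccccccccccccccccwwwwwcccccccccccccccccccccccccccccc
208 .............cccccccccccccccccccccccwwcccccccccccccccccccccccccccccc
210 ............ccccccccccccccccccoooooooccccccccccccccccccccccccccccccc
212 ............ccccccccccccccccccoooooooccccccccccccccccccccccccccccccc
214 wwwwwwww....ccccccccccccccccccoooooooccccccccccccccccccccccccccccccc
216 wwwwwww....cccccccccccccccccccooooooo.ccccccccccccccccccccccccccc
[... 10066 characters left out ...]
51, 15, 18, 119], [35, 256, 26, 71, 711], [430, 281, 11, 18, 89], [451, 302, 36, 45, 739], [427, 304, 23, 42, 123], [95, 339, 70, 45, 583], [297, 341, 67, 98, 4211], [495, 348, 32, 34, 728], [161, 377, 10, 14, 79], [130, 393, 18, 39, 171], [150, 398, 53, 70, 806], [167, 400, 10, 18, 62]]
top [[380, 128, 33, 23, 480], [408, 231, 77, 51, 2461], [269, 257, 25, 23, 162], [278, 262, 55, 13, 271], [317, 275, 26, 14, 142], [170, 303, 51, 7, 89], [322, 316, 132, 132, 4677], [452, 345, 9, 15, 102], [493, 355, 126, 52, 1247], [588, 366, 37, 53, 1000], [514, 405, 124, 58, 1042], [505, 406, 25, 44, 585], [358, 425, 149, 55, 4284], [335, 433, 15, 15, 61], [299, 436, 57, 44, 455], [273, 442, 23, 29, 120]]
```

The tin sits flat in the bay, and its sleeve is at the predicted upright pixels, side (297,211)–(293,237). The arm is clear, so I hand in the job.

```bash
python3 -c "
from bench import robot
print(robot.close_job())"
```

```text
the job is handed in; nothing more can be done
None
```

I stood the tin on the scale's pan (about centred) with the handle folded and let go, then swung the handle up and set the tin flat in the crate's empty bay with the handle still upright; the tin slid about 30 mm on the pan during the swing, and the job is handed in at about 21.5 s.

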